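# Tighten the hold-down clamp over a lacquered wheel flange with its ratchet lever

## Task

Clamp the lacquered wheel flange firmly under the strap of the hold-down clamp: turn the lever clockwise (seen from above) with its serrations engaged, and each time it reaches the stop post lift it off the serrations, swing it back towards the other post, let it drop in again and turn on. Stop when it takes about 16 N of push at the knob to turn it further - no more, or the lacquer cracks. Leave the lever seated down in its serrations and let go of it, with the flange where it was and the other things on the bench undisturbed.

Things in the scene. Friction and masses are not known exactly. Their poses are not given: they have to be found in the camera images.
- clamp: The hold-down clamp: grey steel base plate 215 x 150 x 14 mm fixed to the bench, with a block, a vertical stud and nut, a steel strap and a black lever. Origin: on the bench under the stud's axis. z is up; x points from the stud to the flange under the strap's far end; the lever points roughly to -x. It stands at another place and yaw each time.
- pivot (a point): A point on the stud's vertical axis, about which lever and nut turn, 130 mm above the bench.
- post_start (a point): Middle of the top of the stop post where a stroke begins: upright steel pin 14 mm thick, top 117 mm above the bench, 55 mm from the stud's axis, on the clamp's -x, -y side.
- post_end (a point): Middle of the top of the like stop post where a clockwise stroke ends, on the clamp's -x, +y side. The lever arm swings between the two posts.
- knob (a point): Middle of the grip of the upright round black knob at the lever's end, 115 mm from the stud's axis, 130 mm above the bench when seated. 23 mm thick from 10 mm below to 15 mm above this point, then a 29 mm wide, 7 mm high head. It stands on the lever arm, a bar 16 mm wide, 12 mm thick, its top 10 mm below this point, that leads to the stud.
- swing (a joint): The lever's swing about the stud, rad. 0: arm along the clamp's -x; grows clockwise seen from above, which tightens. The knob is at (-0.115 cos s, +0.115 sin s) in the clamp's x, y. Range -0.7 (start post) to +0.7 (end post). Lifted clear, it swings freely (under 1 N at the knob). Once seated it carries the nut with it in both directions, so turning back seated loosens.
- lift (a joint): How far the lever is raised along the stud, m. 0: seated, its dogs among the nut's teeth. Above 0.009: clear, turns without the nut. 0.014: upper stop. Raising takes 4 to 8 N (weight and a spring that pushes it down). Let down onto a tooth it stays 6 to 9 mm up, not seated, until turned a little. Under load the dogs rub when lifted: ease the push first, a few mm back at the knob.
- serrations (a point): Centre of the nut's serrations, on the stud's axis 95 mm above the bench: a ring of 14 upright round-topped steel teeth (25.7 degrees apart, 48 mm across), into which two steel dogs under the lever's 57 mm hub drop, with about 5 degrees of play. They stay at this height.
- strap: The steel strap, 122 x 34 x 10 mm, drawn down by the nut 4 mm per radian clockwise. Origin: that of the clamp at the start, sinking with the strap. On the flange its press grows about 400 N per radian. The push at the knob that keeps the nut turning is about 10 N from the stiff thread alone, plus 1 N per 29 N of press: 16 N means about 160 N. At rest less is felt: the nut holds by friction.
- flange: The workpiece: a dark lacquered steel wheel flange, 80 mm wide, with a 50 mm boss, 0.3 kg, loose on a hard rubber pad. Origin: middle of its underside. The strap's round black tip (24 mm wide, 80 mm from the stud along the clamp's x) starts 3 to 7 mm above the boss, another amount each time; after it touches, 2.5 mm more strap travel is too tight. In all 2 to 4 strokes. It need not be touched.
- mix_cup: Bystander: white plastic mixing cup, 72 mm wide, 85 mm tall, empty, upright. Origin: middle of its underside.
- thinner: Bystander: grey plastic bottle, 64 mm wide, 150 mm tall. Origin: middle of its underside.
- paint_tin: Bystander: low metal tin, 84 mm wide, 75 mm tall. Origin: middle of its underside.

How it is judged (in metres and radians):
On the way, in this order (a step that is already met when the one before it is completed fails the run):
1. the lever is lifted clear of its serrations and swung back, past the middle of its travel (value of joint lift above 0.0075 m and value of joint swing below -0.15 rad), for 0.1 s.
2. the lever is seated again and turned until the strap presses the flange with over 65 N (value of joint lift below 0.003 m and contact force between strap and flange above 65 N), for 0.2 s.
At the end, for the whole second after the job is handed in: The strap presses the flange with 65 to 270 N, the lever is at rest and down in its serrations (raised less than 3 mm), the flange is within 10 mm of where it lay, and the cup, bottle and tin are within 20 mm of where they stood (all of step 2 and contact force between strap and flange below 270 N and distance of flange from where it was at the start of the episode below 0.01 m and velocity of joint swing between -0.05 and 0.05 rad/s and distance of each of mix_cup, thinner, paint_tin from where it was at the start of the episode below 0.02 m); the robot touches nothing.
It fails at once if the strap presses the flange with more than 270 N: the lacquer cracks (contact force between strap and flange above 270 N).
It fails at once if the cup, bottle or tin is knocked over or pushed away (distance of any of mix_cup, thinner, paint_tin from where it was at the start of the episode above 0.04 m or angle between any of mix_cup, thinner, paint_tin's own z axis and vertical above 0.5 rad).
It also fails if it takes over 72 s, if anything falls off the work surface, if the arm or the gripper's body presses on something with over 40 N, if the wrist force passes 120 N, or if a joint passes its speed limit or range.

## Robot

A 7-joint arm with a two-finger parallel gripper is mounted at the origin on the work surface. World frame = base frame: x ahead of the robot, y to its left, z up, the work surface at z = 0. Lengths are in mm, angles in rad, forces in N, time in s.
With the tool pointing down it reaches from about 400 to 850 mm from the base axis. Payload 4.4 kg.
Tool frame: the origin (TCP) lies midway between the tips of the shut fingers; the grasp point (between the pads) lies 19 mm behind it; z points along the fingers, y is the direction in which the jaws open and shut (so a half turn about z gives the same grasp; the last joint's range is limited). The gripper opens to 94 mm and grips with 3 to 60 N. Pads are 16 mm wide; open, the fingers measure 119 mm over their backs; the gripper's body (75 mm by 177 mm) begins 78 mm behind the grasp point.
Start: joints at [1.1, 0.628, 0.038, 1.517, -0.027, 0.996, -0.02], TCP at [256.022, -597.47, 205.478] pointing down, gripper open.
Joint ranges: [-3.06, 3.06], [-0.37, 2.12], [-1.25, 1.32], [0.18, 2.47], [-1.1, 4.24], [0.23, 1.98], [-2.94, 2.94]. Speed limits (rad/s): [2.57, 2.57, 3.14, 3.14, 3.14, 3.14, 3.14].

## Interface

Orientations are given as a unit quaternion [w, x, y, z].
In Python, from bench import env gives the robot as it stands.
- The arm moves only by the tool jog_arm, never from a script. Its argument "series" is a list of rows, each an object of numbers: "dx", "dy", "dz": the shift along the tool's x, y, z in m; "yaw": the turn about the tool's z in rad. A call has 1 to 8 rows; each row shifts and turns the pose as measured when the row begins, along the tool's axes as they then stand; what a row does not reach is not made up. A row lasts 1/10 s, in which the tool goes at most 50 mm and 8.59 degrees, less where a joint would pass 70% of its speed; a pose out of reach is approached as far as the arm can. A call with a gripper value outside its range is refused whole. "claw" is the opening, from -1 (shut) to 1 (fully open), set as the call begins (left out, the last holds). The fingers move at their own pace and stop on an object; "grip_force" is the grip in N (left out, the last holds). Time passes only in rows, so rows that do not move let the fingers close. It gives the time, the measured TCP pose, the force and the opening at its end, in the units of the state.
- env.get_state(): the state, without advancing time (a new reading comes with each control period).
- env.read_camera(name): name is "scene" or "top" or "wrist"; returns the picture (384x512x3 uint8, red, green, blue); there is no depth.
- env.camera_info(name): a dict with "K" (3x3 intrinsics, pixels), "pose" (4x4, takes a point from camera to world coordinates); the wrist camera has in their place "mount" (4x4, takes a point from camera to tool coordinates, whose origin is the TCP and whose axes are the flange's). Camera axes: x right, y down, z forward; pixel columns grow to the right and rows downward; lengths in mm; the calibration is good to about 2 mm. A picture is of the moment at which its call begins: read the wrist's pose just before it. camera_info takes no time and is no camera call.
- env.hand_in(): hands the job in, once; it reports no verdict.
Trained networks look in the newest picture that a camera, given by its name, has taken for a name from the list of things; names that differ only in an ending like _2 or _b are one class to them, and where a whole thing is asked for, a point or a joint stands for the part that bears it (a point fixed in the world has none). Each returns a list of dicts, best first, with "confidence" (0 to 1); they miss things now and then, are a little off and sometimes report something else, mostly with a low value. They report only what shows in the picture. A call takes as long as a camera call.
- env.spot_in(camera, thing): "position" ([x, y, z] in mm, in world coordinates, good to about 4 mm: the middle of the surface that is visible of it).
- env.spot_point(camera, thing): "position" ([x, y, z] in mm, in world coordinates, good to about 4 mm: a listed point, or the origin of a listed thing).
The state is a dict: "time": time; "qpos": joint angles; "qvel": joint speeds; "effort": joint torques, N m; "tcp_pos": TCP position; "orientation": TCP orientation; "ft_force": force on the tool from outside, world axes, zero at the start; "wrist_torque": the same for the moment, N m; "grip_width": finger opening in mm.
Only numpy, scipy, OpenCV 4.12 (cv2) and the standard library are available. Lean on these libraries where they do the work, as an engineer would, in place of code of your own. Each camera call takes 0.05 s, during which the arm holds its last target. There are 200 camera calls.

## Working session

There is one attempt and no reset: what is moved stays moved. The work goes in short steps, Python scripts to look and compute and a tool call to move; the robot and the scene stay as the last step left them, time stands still between calls to the robot, and variables do not carry over. Pictures are saved under pics/ and viewed, on a budget of 10 in all, crops included, one or two more only if the job needs it, and the job is handed in when it is done.

Besides the shell and the picture viewer there is one more tool, called after ">>>" in YAML: its name, and indented under it one key for each argument. jog_arm: Moves the arm, as the interface text tells. Its arguments: {"type":"object","properties":{"series":{"type":"array","items":{"type":"object","properties":{"dx":{"type":"number"},"dy":{"type":"number"},"dz":{"type":"number"},"yaw":{"type":"number"}}}},"claw":{"type":"number"},"grip_force":{"type":"number"}},"required":["series"]}

```bash
mkdir -p pics; ls
python3 - <<'E'
from bench import env
import cv2,numpy as np
s=env.get_state(); print({k:np.round(v,3).tolist() for k,v in s.items()})
ims=[]
for c in ["scene","top"]:
    im=env.read_camera(c); ims.append(im)
    for t in ["pivot","post_start","post_end","knob","serrations","flange","mix_cup","thinner","paint_tin","clamp"]:
        r=env.spot_point(c,t); print(c,t,[(np.round(d['position']).tolist(),round(d['confidence'],2)) for d in r[:2]])
cv2.imwrite("pics/a.png",cv2.resize(np.hstack(ims)[:,:,::-1],(800,300)))
cv2.imwrite("pics/top.png",ims[1][:,:,::-1])
E
```

```text
pics
{'time': 0.0, 'qpos': [1.1, 0.629, 0.038, 1.518, -0.027, 0.996, -0.02], 'qvel': [-0.0, -0.001, -0.0, -0.001, 0.0, 0.002, 0.0], 'effort': [-0.001, -54.974, 1.143, -18.664, -0.052, 0.024, 0.0], 'tcp_pos': [255.797, -596.837, 204.584], 'orientation': [-0.001, 0.98, 0.201, -0.0], 'ft_force': [-0.01, 0.632, 0.233], 'wrist_torque': [0.028, -0.001, 0.017], 'grip_width': 94.073}
scene pivot [([573.0, 48.0, 132.0], 0.57)]
scene post_start [([546.0, -1.0, 120.0], 0.92), ([577.0, 45.0, -2.0], 0.61)]
scene post_end [([536.0, 87.0, 122.0], 0.8)]
scene knob [([453.0, 38.0, 128.0], 0.74)]
scene serrations [([575.0, 52.0, 92.0], 0.83)]
scene flange [([648.0, 54.0, 36.0], 0.7)]
scene mix_cup [([658.0, -387.0, -2.0], 0.58)]
scene thinner [([482.0, -373.0, 2.0], 0.88)]
scene paint_tin []
scene clamp [([577.0, 49.0, 1.0], 0.86)]
top pivot [([571.0, 52.0, 128.0], 0.95)]
top post_start [([544.0, -4.0, 116.0], 0.75), ([456.0, 42.0, 129.0], 0.42)]
top post_end [([534.0, 89.0, 115.0], 0.89)]
top knob [([455.0, 44.0, 130.0], 0.93)]
top serrations [([574.0, 45.0, 92.0], 0.9)]
top flange [([650.0, 59.0, 36.0], 0.75)]
top mix_cup [([656.0, -384.0, 0.0], 0.86)]
top thinner [([481.0, -375.0, 3.0], 0.88)]
top paint_tin [([541.0, 370.0, 4.0], 0.92)]
top clamp [([576.0, 47.0, -2.0], 0.67)]
```

View picture.

View pics/a.png

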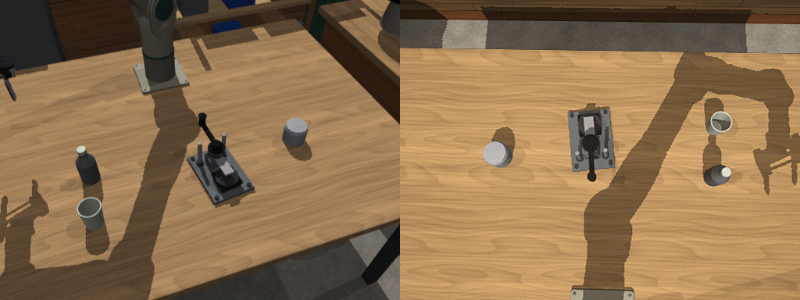

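Run:
```python
from bench import env
import numpy as np
s=env.get_state(); print(s['time'])
from scipy.spatial.transform import Rotation as R
print(R.from_quat(np.roll(s['orientation'],-1)).as_matrix().round(3))
print(env.camera_info("wrist"))
print(env.camera_info("top"))
```

```text
1.1
[[ 0.919  0.394  0.   ]
 [ 0.394 -0.919 -0.   ]
 [ 0.     0.    -1.   ]]
{'K': array([[288.86383103,   0.        , 256.01198641],
       [  0.        , 288.86383103, 190.20661531],
       [  0.        ,   0.        ,   1.        ]]), 'mount': array([[ 3.03824205e-04, -9.72179347e-01, -2.34237540e-01,
         6.74180374e+01],
       [ 9.99999953e-01,  3.04757853e-04,  3.22104665e-05,
        -1.31611367e+00],
       [ 4.00713796e-05, -2.34237539e-01,  9.72179394e-01,
        -1.78742556e+02],
       [ 0.00000000e+00,  0.00000000e+00,  0.00000000e+00,
         1.00000000e+00]])}
{'K': array([[438.47328568,   0.        , 260.92859667],
       [  0.        , 438.47328568, 190.64777856],
       [  0.        ,   0.        ,   1.        ]]), 'pose': array([[ 2.38372067e-02, -9.81599104e-01,  1.89459720e-01,
         3.42889663e+02],
       [-9.99576646e-01, -2.02394564e-02,  2.09019777e-02,
        -2.09990840e+01],
       [-1.66828009e-02, -1.89877757e-01, -9.81665993e-01,
         1.19275504e+03],
       [ 0.00000000e+00,  0.00000000e+00,  0.00000000e+00,
         1.00000000e+00]])}
```

The scene view shows the clamp mid-bench with its lever pointing at the robot. The bottle and cup stand to the right (about 718,175 and 720,122 in the top half) and the tin to the left. This agrees with the network positions. The path to the knob is clear, so I'll move to above it.

>>> jog_arm:
  series:
    - {"dx": 0.03,"dy": -0.035}
    - {"dx": 0.03,"dy": -0.035}
    - {"dx": 0.03,"dy": -0.035}
    - {"dx": 0.03,"dy": -0.035}
    - {"dx": 0.03,"dy": -0.035}
    - {"dx": 0.03,"dy": -0.035}
    - {"dx": 0.03,"dy": -0.035}
    - {"dx": 0.03,"dy": -0.035}
  claw: 0.2
  grip_force: 30

```text
invalid input at $.series[0]: expected keys dx, dy, dz, yaw
```

>>> jog_arm:
  series:
    - {"dx": 0.03,"dy": -0.035,"dz": 0,"yaw": 0}
    - {"dx": 0.03,"dy": -0.035,"dz": 0,"yaw": 0}
    - {"dx": 0.03,"dy": -0.035,"dz": 0,"yaw": 0}
    - {"dx": 0.03,"dy": -0.035,"dz": 0,"yaw": 0}
    - {"dx": 0.03,"dy": -0.035,"dz": 0,"yaw": 0}
    - {"dx": 0.03,"dy": -0.035,"dz": 0,"yaw": 0}
    - {"dx": 0.03,"dy": -0.035,"dz": 0,"yaw": 0}
    - {"dx": 0.03,"dy": -0.035,"dz": 0,"yaw": 0}
  claw: 0.2
  grip_force: 30

```text
time: 1.9
tcp_pos: [368.2, -242.1, 203.7]
orientation: [0.004, 0.981, 0.194, 0.0]
ft_force: [0.1, 0.5, 0.7]
grip_width: 56.5
```

>>> jog_arm:
  series:
    - {"dx": 0.031,"dy": -0.037,"dz": 0,"yaw": 0}
    - {"dx": 0.031,"dy": -0.037,"dz": 0,"yaw": 0}
    - {"dx": 0.031,"dy": -0.037,"dz": 0,"yaw": 0}
    - {"dx": 0.031,"dy": -0.037,"dz": 0,"yaw": 0}
    - {"dx": 0.031,"dy": -0.037,"dz": 0,"yaw": 0}
    - {"dx": 0,"dy": 0,"dz": 0,"yaw": 0.14}
    - {"dx": 0,"dy": 0,"dz": 0,"yaw": 0.14}
    - {"dx": 0,"dy": 0,"dz": 0,"yaw": 0.06}

```text
time: 2.7
tcp_pos: [446.9, 6.2, 204.7]
orientation: [0.003, 1.0, 0.026, 0.006]
ft_force: [-0.0, 0.6, -0.5]
grip_width: 56.6
```

```bash
cat > h.py <<'E'
from bench import env
import cv2,numpy as np
from scipy.spatial.transform import Rotation as R
def st():
    s=env.get_state(); M=R.from_quat(np.roll(s['orientation'],-1)).as_matrix()
    print('t',s['time'],'tcp',s['tcp_pos'].round(1) if hasattr(s['tcp_pos'],'round') else s['tcp_pos'],'yang',round(float(np.arctan2(M[1,1],M[0,1])),3),'F',np.round(s['ft_force'],1),'F_tool',np.round(M.T@np.array(s['ft_force']),1),'w',s['grip_width'])
    return s,M
def spots(c,ts):
    for t in ts: print(c,t,[(np.round(d['position'],1).tolist(),round(d['confidence'],2)) for d in env.spot_point(c,t)[:1]])
E
python3 - <<'E'
from h import *
s,M=st()
im=env.read_camera("wrist"); cv2.imwrite("pics/w1.png",im[:,:,::-1])
spots("wrist",["knob","pivot","post_start","post_end","serrations","flange"])
env.read_camera("top"); spots("top",["knob","pivot"])
E
```

```text
t 2.7 tcp [446.9   6.2 204.7] yang -1.518 F [-0.   0.6 -0.5] F_tool [ 0.  -0.6  0.5] w 56.56209491051966
wrist knob [([458.3, 37.0, 126.0], 0.92)]
wrist pivot [([569.1, 45.5, 128.8], 0.58)]
wrist post_start [([545.7, 0.2, 119.2], 0.7)]
wrist post_end [([535.8, 92.6, 116.2], 0.86)]
wrist serrations [([573.9, 50.4, 98.3], 0.9)]
wrist flange [([461.8, 38.3, 131.2], 0.17)]
top knob []
top pivot [([570.2, 49.3, 128.9], 0.82)]
```

View pics/w1.png

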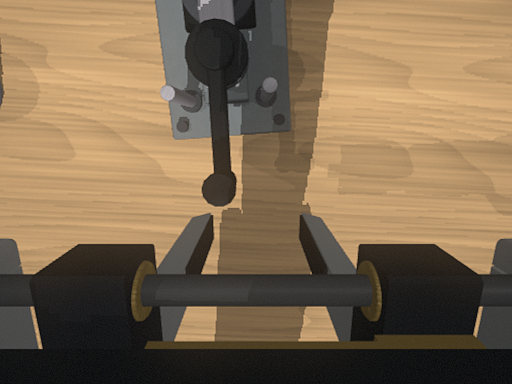

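The wrist view shows the knob head at (219,187), the hub at about (214,50) and the post tops at (167,93) and (269,85). I'll back-project these.

```bash
cat >> h.py <<'E'
def px(s,M,u,v,z):
    i=env.camera_info("wrist"); m=i['mount']
    d=M@m[:3,:3]@np.linalg.solve(i['K'],[u,v,1]); o=np.array(s['tcp_pos'])+M@m[:3,3]
    return (o+d*(z-o[2])/d[2]).round(1)
E
python3 - <<'E'
from h import *
s,M=st()
for u,v,z in [(219,187,149),(167,93,117),(269,85,117)]: print(px(s,M,u,v,z))
E
```

```text
t 3.2 tcp [446.5   4.8 204.5] yang -1.516 F [-0.4 -0.2 -0.3] F_tool [-0.4  0.1  0.3] w 56.69380364304035
[458.6  37.1 149. ]
[533.6  88.6 117. ]
[ 5.452e+02 -5.000e-01  1.170e+02]
```

>>> jog_arm:
  series:
    - {"dx": 0.013,"dy": -0.033,"dz": 0,"yaw": -0.035}
    - {"dx": 0,"dy": 0,"dz": 0,"yaw": 0}
    - {"dx": 0,"dy": 0,"dz": 0.02,"yaw": 0}

```text
time: 3.5
tcp_pos: [460.4, 38.4, 186.0]
orientation: [0.003, 0.999, 0.045, 0.008]
ft_force: [-0.1, 0.7, 0.5]
grip_width: 56.5
```

Run:
```python
from h import *
s,M=st()
im=env.read_camera("wrist"); cv2.imwrite("pics/w2.png",im[:,:,::-1])
spots("wrist",["knob","pivot"])
```

```text
t 3.5 tcp [460.4  38.4 186. ] yang -1.482 F [-0.1  0.7  0.5] F_tool [-0.  -0.7 -0.5] w 56.50758860814556
wrist knob [([568.8, 44.5, 133.2], 0.7)]
wrist pivot [([567.6, 46.2, 128.9], 0.82)]
```

View pics/w2.png

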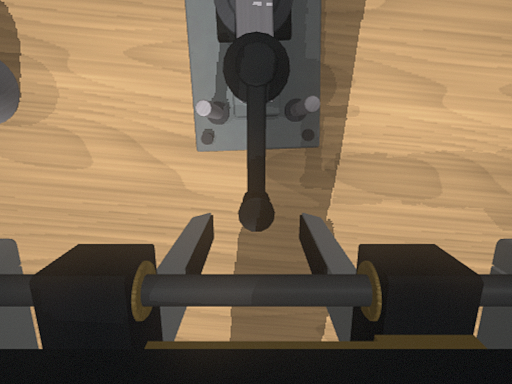

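The knob head is at (256,213), between the fingers, and the bar runs straight up the image, so the jaws are aligned. I'll descend.

>>> jog_arm:
  series:
    - {"dx": -0.003,"dy": 0,"dz": 0.02,"yaw": 0}
    - {"dx": 0,"dy": 0,"dz": 0.03,"yaw": 0}
    - {"dx": 0,"dy": 0,"dz": 0.022,"yaw": 0}
    - {"dx": 0,"dy": 0,"dz": 0,"yaw": 0}

```text
time: 4.05
tcp_pos: [457.8, 35.3, 113.3]
orientation: [0.003, 0.999, 0.043, 0.008]
ft_force: [-0.7, -0.5, -0.2]
grip_width: 56.0
```

Run:
```python
from h import *
s,M=st()
```

```text
t 4.05 tcp [457.8  35.3 113.3] yang -1.485 F [-0.7 -0.5 -0.2] F_tool [-0.8  0.4  0.2] w 55.9605782494137
```

>>> jog_arm:
  series:
    - {"dx": 0,"dy": -0.003,"dz": 0.001,"yaw": 0}
    - {"dx": 0,"dy": 0,"dz": 0,"yaw": 0}
    - {"dx": 0,"dy": 0,"dz": 0,"yaw": 0}
    - {"dx": 0,"dy": 0,"dz": 0,"yaw": 0}
    - {"dx": 0,"dy": 0,"dz": 0,"yaw": 0}
    - {"dx": 0,"dy": 0,"dz": 0,"yaw": 0}
  claw: -1
  grip_force: 40

```text
time: 4.65
tcp_pos: [459.8, 38.1, 116.3]
orientation: [0.003, 0.999, 0.042, 0.01]
ft_force: [1.5, -0.0, -5.2]
grip_width: 27.3
```

Run:
```python
from h import *
s,M=st()
```

```text
t 4.65 tcp [459.8  38.1 116.3] yang -1.487 F [ 1.5 -0.  -5.2] F_tool [1.4 0.1 5.2] w 27.257012032843008
```

>>> jog_arm:
  series:
    - {"dx": 0,"dy": 0,"dz": 0,"yaw": 0}
    - {"dx": 0,"dy": 0,"dz": 0,"yaw": 0}

```text
time: 4.85
tcp_pos: [459.8, 38.1, 116.1]
orientation: [0.003, 0.999, 0.042, 0.01]
ft_force: [0.9, 0.1, -3.9]
grip_width: 27.6
```

Run:
```python
from h import *
s,M=st()
im=env.read_camera("scene"); cv2.imwrite("pics/s1.png",cv2.resize(im[130:290,200:360,::-1],None,fx=3.5,fy=3.5,interpolation=3))
spots("scene",["knob"])
```

```text
t 4.85 tcp [459.8  38.1 116.1] yang -1.487 F [ 0.9  0.1 -3.9] F_tool [ 0.9 -0.1  3.9] w 27.56885957791551
scene knob []
```

View pics/s1.png

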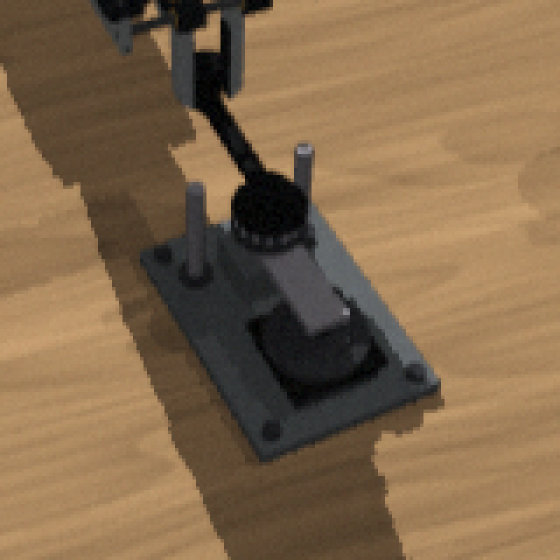

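>>> jog_arm:
  series:
    - {"dx": 0,"dy": 0,"dz": 0,"yaw": 0}
    - {"dx": 0,"dy": 0,"dz": 0,"yaw": 0}
    - {"dx": -0.002,"dy": 0,"dz": 0.006,"yaw": 0}
    - {"dx": 0,"dy": 0,"dz": 0.001,"yaw": 0}
  claw: -0.1

```text
time: 5.35
tcp_pos: [458.5, 38.0, 109.5]
orientation: [0.003, 0.999, 0.042, 0.011]
ft_force: [0.1, -0.3, -0.1]
grip_width: 42.2
```

Run:
```python
from h import *
s,M=st()
```

```text
t 5.35 tcp [458.5  38.  109.5] yang -1.487 F [ 0.1 -0.3 -0.1] F_tool [0.1 0.3 0.1] w 42.23022438446218
```

>>> jog_arm:
  series:
    - {"dx": 0,"dy": 0,"dz": 0,"yaw": 0}
    - {"dx": 0,"dy": 0,"dz": 0,"yaw": 0}
    - {"dx": 0,"dy": 0,"dz": 0,"yaw": 0}
    - {"dx": 0,"dy": 0,"dz": 0,"yaw": 0}
  claw: -1
  grip_force: 30

```text
time: 5.75
tcp_pos: [458.3, 38.0, 109.2]
orientation: [0.003, 0.999, 0.042, 0.011]
ft_force: [-0.1, 0.4, -0.3]
grip_width: 27.9
```

Run:
```python
from h import *
s,M=st()
```

```text
t 5.75 tcp [458.3  38.  109.2] yang -1.487 F [-0.1  0.4 -0.3] F_tool [-0.1 -0.4  0.3] w 27.91065745796341
```

>>> jog_arm:
  series:
    - {"dx": 0,"dy": 0,"dz": 0,"yaw": 0}
    - {"dx": 0,"dy": 0,"dz": 0,"yaw": 0}

```text
time: 5.95
tcp_pos: [458.4, 38.0, 109.2]
orientation: [0.003, 0.999, 0.042, 0.011]
ft_force: [0.1, -0.5, -0.4]
grip_width: 27.9
```

>>> jog_arm:
  series:
    - {"dx": 0.0006,"dy": -0.0115,"dz": 0,"yaw": 0.1}
    - {"dx": 0.0006,"dy": -0.0115,"dz": 0,"yaw": 0.1}
    - {"dx": 0.0006,"dy": -0.0115,"dz": 0,"yaw": 0.1}

```text
time: 6.25
tcp_pos: [459.8, 66.6, 109.2]
orientation: [0.005, 0.994, -0.113, 0.011]
ft_force: [-0.2, -6.1, 0.5]
grip_width: 27.8
```

```bash
cat >> h.py <<'E'
P=np.array([572.,49.])
def lev():
    s,M=st(); d=np.array(s['tcp_pos'])[:2]-P
    print('r',np.hypot(*d).round(1),'s',round(float(0.125-(np.arctan2(-d[1],-d[0]))),3),'tool-y vs arm',round(float(np.arctan2(M[1,1],M[0,1])-np.arctan2(-d[1],-d[0])+np.pi/2),3))
E
python3 -c "
from h import *
lev()"
```

```text
t 6.25 tcp [459.8  66.6 109.2] yang -1.797 F [-0.2 -6.1  0.5] F_tool [ 1.1  6.1 -0.4] w 27.761300850234278
r 113.5 s 0.281 tool-y vs arm -0.07
```

>>> jog_arm:
  series:
    - {"dx": 0.0,"dy": -0.013,"dz": 0,"yaw": 0.07}
    - {"dx": 0.0004,"dy": -0.0125,"dz": 0,"yaw": 0.09}
    - {"dx": 0.0006,"dy": -0.0125,"dz": 0,"yaw": 0.1}
    - {"dx": 0.0,"dy": 0,"dz": 0,"yaw": 0}

```text
time: 6.65
tcp_pos: [468.7, 94.3, 109.2]
orientation: [0.01, 0.969, -0.248, 0.009]
ft_force: [1.1, -2.5, -0.7]
grip_width: 27.8
```

```bash
python3 -c "
from h import *
lev()"
```

```text
t 6.65 tcp [468.7  94.3 109.2] yang -2.072 F [ 1.1 -2.5 -0.7] F_tool [2.2 1.7 0.7] w 27.820971691867616
r 112.8 s 0.538 tool-y vs arm -0.088
```

>>> jog_arm:
  series:
    - {"dx": 0.0,"dy": -0.012,"dz": 0,"yaw": 0.06}
    - {"dx": 0.0,"dy": -0.011,"dz": 0,"yaw": 0.06}

```text
time: 6.85
tcp_pos: [475.5, 107.5, 109.0]
orientation: [0.014, 0.951, -0.308, 0.006]
ft_force: [-5.7, -7.9, 8.7]
grip_width: 28.2
```

```bash
python3 -c "
from h import *
lev()"
```

```text
t 6.85 tcp [475.5 107.5 109. ] yang -2.197 F [-5.7 -7.9  8.7] F_tool [ 0.2 10.  -8.5] w 28.18700496374961
r 112.9 s 0.67 tool-y vs arm -0.081
```

>>> jog_arm:
  series:
    - {"dx": 0.0,"dy": 0.005,"dz": 0,"yaw": 0}
    - {"dx": 0.0,"dy": 0,"dz": 0,"yaw": 0}
    - {"dx": 0.0,"dy": 0,"dz": -0.006,"yaw": 0}
    - {"dx": 0.0,"dy": 0,"dz": -0.006,"yaw": 0}
    - {"dx": 0.0,"dy": 0,"dz": -0.002,"yaw": 0}

```text
time: 7.35
tcp_pos: [473.6, 104.6, 123.3]
orientation: [0.013, 0.952, -0.305, 0.007]
ft_force: [2.3, 0.1, -6.1]
grip_width: 27.6
```

```bash
python3 -c "
from h import *
lev()"
```

```text
t 7.35 tcp [473.6 104.6 123.3] yang -2.19 F [ 2.3  0.1 -6.1] F_tool [ 1.7 -1.6  6.1] w 27.587985201972607
r 113.0 s 0.639 tool-y vs arm -0.105
```

>>> jog_arm:
  series:
    - {"dx": 0.0015,"dy": 0.016,"dz": 0,"yaw": -0.145}
    - {"dx": 0.001,"dy": 0.016,"dz": 0,"yaw": -0.145}
    - {"dx": 0.001,"dy": 0.016,"dz": 0,"yaw": -0.14}
    - {"dx": 0.001,"dy": 0.016,"dz": 0,"yaw": -0.14}

```text
time: 7.75
tcp_pos: [458.4, 41.6, 123.8]
orientation: [0.016, 1.0, -0.016, 0.009]
ft_force: [8.6, -0.1, -20.2]
grip_width: 27.9
```

```bash
python3 -c "
from h import *
lev()"
```

```text
t 7.75 tcp [458.4  41.6 123.8] yang -1.602 F [  8.6  -0.1 -20.2] F_tool [ 8.2 -0.8 20.3] w 27.936203925469464
r 113.8 s 0.06 tool-y vs arm -0.096
```

>>> jog_arm:
  series:
    - {"dx": 0.002,"dy": 0.015,"dz": 0.0015,"yaw": -0.145}
    - {"dx": 0.0015,"dy": 0.015,"dz": 0,"yaw": -0.145}
    - {"dx": 0.001,"dy": 0.015,"dz": 0,"yaw": -0.14}
    - {"dx": 0.001,"dy": 0.012,"dz": 0,"yaw": -0.12}

```text
time: 8.15
tcp_pos: [478.2, -16.9, 124.0]
orientation: [0.018, 0.964, 0.264, 0.008]
ft_force: [6.6, 0.4, -19.1]
grip_width: 27.7
```

```bash
python3 -c "
from h import *
lev()"
```

```text
t 8.15 tcp [478.2 -16.9 124. ] yang -1.037 F [  6.6   0.4 -19.1] F_tool [ 5.7  2.2 19.2] w 27.65410330797539
r 114.6 s -0.487 tool-y vs arm -0.078
```

>>> jog_arm:
  series:
    - {"dx": 0.0015,"dy": 0.009,"dz": 0.002,"yaw": -0.09}
    - {"dx": 0.0005,"dy": 0.008,"dz": 0.001,"yaw": -0.07}

```text
time: 8.35
tcp_pos: [490.5, -32.2, 121.5]
orientation: [0.019, 0.94, 0.341, 0.007]
ft_force: [4.5, 2.2, -5.8]
grip_width: 27.5
```

```bash
python3 -c "
from h import *
lev()"
```

```text
t 8.35 tcp [490.5 -32.2 121.5] yang -0.874 F [ 4.5  2.2 -5.8] F_tool [4.9 0.9 5.9] w 27.549606292738034
r 115.1 s -0.659 tool-y vs arm -0.087
```

>>> jog_arm:
  series:
    - {"dx": 0.0005,"dy": 0,"dz": 0.004,"yaw": -0.02}
    - {"dx": 0,"dy": 0,"dz": 0.003,"yaw": -0.02}

```text
time: 8.55
tcp_pos: [492.8, -34.4, 115.1]
orientation: [0.02, 0.933, 0.358, 0.008]
ft_force: [3.6, -1.9, -3.1]
grip_width: 27.5
```

```bash
python3 -c "
from h import *
lev()"
```

```text
t 8.55 tcp [492.8 -34.4 115.1] yang -0.838 F [ 3.6 -1.9 -3.1] F_tool [1.4 3.7 3.3] w 27.53849116619287
r 115.0 s -0.687 tool-y vs arm -0.079
```

>>> jog_arm:
  series:
    - {"dx": 0,"dy": -0.001,"dz": 0.003,"yaw": 0}
    - {"dx": 0,"dy": 0,"dz": 0.003,"yaw": 0}

```text
time: 8.75
tcp_pos: [493.7, -35.3, 110.1]
orientation: [0.022, 0.934, 0.357, 0.009]
ft_force: [1.4, -3.5, 6.4]
grip_width: 27.7
```

```bash
python3 -c "
from h import *
lev()"
```

```text
t 8.75 tcp [493.7 -35.3 110.1] yang -0.841 F [ 1.4 -3.5  6.4] F_tool [-1.3  3.9 -6.3] w 27.65516533203137
r 115.1 s -0.697 tool-y vs arm -0.092
```

>>> jog_arm:
  series:
    - {"dx": 0.0,"dy": -0.0125,"dz": 0,"yaw": 0.07}
    - {"dx": 0.0003,"dy": -0.0125,"dz": 0,"yaw": 0.08}

```text
time: 8.95
tcp_pos: [481.3, -21.0, 109.1]
orientation: [0.024, 0.959, 0.281, 0.013]
ft_force: [5.6, -10.1, 1.5]
grip_width: 27.7
```

```bash
python3 -c "
from h import *
lev()"
```

```text
t 8.95 tcp [481.3 -21.  109.1] yang -1.001 F [  5.6 -10.1   1.5] F_tool [-0.7 11.6 -0.9] w 27.72131369383893
r 114.6 s -0.532 tool-y vs arm -0.088
```

>>> jog_arm:
  series:
    - {"dx": 0.0,"dy": -0.0125,"dz": 0,"yaw": 0.08}
    - {"dx": 0.0003,"dy": -0.0125,"dz": 0,"yaw": 0.09}

```text
time: 9.15
tcp_pos: [471.1, -4.2, 109.0]
orientation: [0.027, 0.981, 0.193, 0.017]
ft_force: [2.8, -8.8, 5.0]
grip_width: 27.7
```

```bash
python3 -c "
from h import *
lev()"
```

```text
t 9.15 tcp [471.1  -4.2 109. ] yang -1.184 F [ 2.8 -8.8  5. ] F_tool [-0.7  9.5 -4.5] w 27.659237136863453
r 114.0 s -0.36 tool-y vs arm -0.098
```

>>> jog_arm:
  series:
    - {"dx": 0.0,"dy": -0.0125,"dz": 0,"yaw": 0.08}
    - {"dx": 0.0003,"dy": -0.0125,"dz": 0,"yaw": 0.09}

```text
time: 9.35
tcp_pos: [463.8, 14.9, 109.0]
orientation: [0.028, 0.994, 0.103, 0.021]
ft_force: [2.5, -9.1, 5.0]
grip_width: 27.4
```

```bash
python3 -c "
from h import *
lev()"
```

```text
t 9.35 tcp [463.8  14.9 109. ] yang -1.366 F [ 2.5 -9.1  5. ] F_tool [ 0.8  9.7 -4.4] w 27.44818780690217
r 113.4 s -0.18 tool-y vs arm -0.1
```

>>> jog_arm:
  series:
    - {"dx": 0.0,"dy": -0.0125,"dz": 0,"yaw": 0.08}
    - {"dx": 0.0003,"dy": -0.0125,"dz": 0,"yaw": 0.09}

```text
time: 9.55
tcp_pos: [460.1, 35.1, 109.0]
orientation: [0.029, 0.999, 0.012, 0.025]
ft_force: [1.7, -9.3, 7.1]
grip_width: 27.7
```

```bash
python3 -c "
from h import *
lev()"
```

```text
t 9.55 tcp [460.1  35.1 109. ] yang -1.548 F [ 1.7 -9.3  7.1] F_tool [ 1.8  9.8 -6.5] w 27.673327163646018
r 112.8 s 0.001 tool-y vs arm -0.101
```

>>> jog_arm:
  series:
    - {"dx": -0.0005,"dy": -0.0125,"dz": 0,"yaw": 0.08}
    - {"dx": 0.0,"dy": -0.0125,"dz": 0,"yaw": 0.09}

```text
time: 9.75
tcp_pos: [460.0, 55.5, 109.0]
orientation: [0.03, 0.996, -0.079, 0.028]
ft_force: [1.3, -9.2, 6.6]
grip_width: 27.7
```

```bash
python3 -c "
from h import *
lev()"
```

```text
t 9.75 tcp [460.   55.5 109. ] yang -1.73 F [ 1.3 -9.2  6.6] F_tool [ 3.1  9.2 -5.9] w 27.744246458039505
r 112.2 s 0.183 tool-y vs arm -0.101
```

>>> jog_arm:
  series:
    - {"dx": -0.001,"dy": -0.0125,"dz": 0,"yaw": 0.08}
    - {"dx": 0.0,"dy": -0.0125,"dz": 0,"yaw": 0.09}

```text
time: 9.95
tcp_pos: [463.6, 75.3, 109.0]
orientation: [0.03, 0.985, -0.168, 0.032]
ft_force: [-0.2, -9.5, 6.8]
grip_width: 28.0
```

```bash
python3 -c "
from h import *
lev()"
```

```text
t 9.95 tcp [463.6  75.3 109. ] yang -1.911 F [-0.2 -9.5  6.8] F_tool [ 3.5  9.4 -6.1] w 28.039777254777878
r 111.5 s 0.363 tool-y vs arm -0.103
```

>>> jog_arm:
  series:
    - {"dx": -0.001,"dy": -0.0125,"dz": 0,"yaw": 0.08}
    - {"dx": 0.0,"dy": -0.012,"dz": 0,"yaw": 0.08}

```text
time: 10.15
tcp_pos: [470.0, 92.9, 109.0]
orientation: [0.032, 0.967, -0.251, 0.034]
ft_force: [-1.6, -10.0, 9.2]
grip_width: 27.8
```

```bash
python3 -c "
from h import *
lev()"
```

```text
t 10.15 tcp [470.   92.9 109. ] yang -2.081 F [ -1.6 -10.    9.2] F_tool [ 4.1  9.9 -8.5] w 27.829090323017894
r 111.0 s 0.531 tool-y vs arm -0.104
```

>>> jog_arm:
  series:
    - {"dx": -0.001,"dy": -0.0115,"dz": 0,"yaw": 0.07}
    - {"dx": 0.0,"dy": -0.008,"dz": 0,"yaw": 0.05}

```text
time: 10.35
tcp_pos: [476.1, 104.3, 109.0]
orientation: [0.034, 0.949, -0.312, 0.035]
ft_force: [-3.2, -8.3, 8.3]
grip_width: 27.9
```

```bash
python3 -c "
from h import *
lev()"
```

```text
t 10.35 tcp [476.1 104.3 109. ] yang -2.208 F [-3.2 -8.3  8.3] F_tool [ 3.   8.9 -7.7] w 27.874335137416438
r 110.7 s 0.648 tool-y vs arm -0.115
```

>>> jog_arm:
  series:
    - {"dx": 0.001,"dy": 0.005,"dz": 0,"yaw": 0}
    - {"dx": 0.0,"dy": 0,"dz": 0,"yaw": 0}
    - {"dx": 0.0,"dy": 0,"dz": -0.006,"yaw": 0}
    - {"dx": 0.0,"dy": 0,"dz": -0.006,"yaw": 0}

```text
time: 10.75
tcp_pos: [474.5, 102.0, 120.7]
orientation: [0.035, 0.95, -0.309, 0.038]
ft_force: [4.9, -2.2, -5.6]
grip_width: 28.0
```

```bash
python3 -c "
from h import *
lev()"
```

```text
t 10.75 tcp [474.5 102.  120.7] yang -2.202 F [ 4.9 -2.2 -5.6] F_tool [ 4.7 -1.3  6. ] w 28.022318614641804
r 110.9 s 0.623 tool-y vs arm -0.134
```

>>> jog_arm:
  series:
    - {"dx": 0.002,"dy": 0.0155,"dz": 0,"yaw": -0.149}
    - {"dx": 0.001,"dy": 0.0155,"dz": 0,"yaw": -0.149}
    - {"dx": 0.001,"dy": 0.0155,"dz": 0,"yaw": -0.149}

```text
time: 11.05
tcp_pos: [459.9, 59.1, 123.2]
orientation: [0.042, 0.995, -0.088, 0.033]
ft_force: [6.6, -2.3, -7.4]
grip_width: 27.9
```

```bash
python3 -c "
from h import *
s,M=st();print(M.round(3));lev()"
```

```text
t 11.05 tcp [459.9  59.1 123.2] yang -1.749 F [ 6.6 -2.3 -7.4] F_tool [6.3 0.5 8. ] w 27.947693742389482
[[ 0.982 -0.177  0.058]
 [-0.171 -0.981 -0.09 ]
 [ 0.073  0.079 -0.994]]
t 11.05 tcp [459.9  59.1 123.2] yang -1.749 F [ 6.6 -2.3 -7.4] F_tool [6.3 0.5 8. ] w 27.947693742389482
r 112.6 s 0.215 tool-y vs arm -0.089
```

>>> jog_arm:
  series:
    - {"dx": 0.002,"dy": 0.0175,"dz": 0.002,"yaw": -0.149}
    - {"dx": 0.0015,"dy": 0.0175,"dz": 0.002,"yaw": -0.149}
    - {"dx": 0.001,"dy": 0.0165,"dz": 0.002,"yaw": -0.149}
    - {"dx": 0,"dy": 0,"dz": 0.001,"yaw": -0.04}

```text
time: 11.45
tcp_pos: [465.8, 7.3, 120.6]
orientation: [0.047, 0.986, 0.155, 0.026]
ft_force: [-0.0, -3.8, -4.9]
grip_width: 28.7
```

```bash
python3 -c "
from h import *
lev()"
```

```text
t 11.45 tcp [465.8   7.3 120.6] yang -1.261 F [-0.  -3.8 -4.9] F_tool [-1.4  3.1  5.2] w 28.675720340861492
r 114.1 s -0.249 tool-y vs arm -0.064
```

Now I'll let it down, moving slightly back (target about -0.28).

>>> jog_arm:
  series:
    - {"dx": 0,"dy": 0.002,"dz": 0.004,"yaw": -0.03}
    - {"dx": 0,"dy": 0.001,"dz": 0.004,"yaw": 0}
    - {"dx": 0,"dy": 0,"dz": 0.003,"yaw": 0}
    - {"dx": 0,"dy": 0,"dz": 0.001,"yaw": 0}

```text
time: 11.85
tcp_pos: [467.1, 2.7, 108.7]
orientation: [0.047, 0.984, 0.168, 0.025]
ft_force: [-1.0, -3.6, 16.1]
grip_width: 28.6
```

```bash
python3 -c "
from h import *
lev()"
```

```text
t 11.85 tcp [467.1   2.7 108.7] yang -1.234 F [-1.  -3.6 16.1] F_tool [ -1.6   4.7 -15.8] w 28.56169404036303
r 114.7 s -0.291 tool-y vs arm -0.079
```

>>> jog_arm:
  series:
    - {"dx": 0,"dy": -0.0125,"dz": -0.001,"yaw": 0.07}
    - {"dx": 0,"dy": -0.012,"dz": 0,"yaw": 0.08}

```text
time: 12.05
tcp_pos: [461.7, 20.0, 108.9]
orientation: [0.049, 0.994, 0.089, 0.03]
ft_force: [1.7, -10.6, 15.9]
grip_width: 28.0
```

```bash
python3 -c "
from h import *
lev()"
```

```text
t 12.05 tcp [461.7  20.  108.9] yang -1.395 F [  1.7 -10.6  15.9] F_tool [  0.6  12.3 -14.7] w 27.995143536940105
r 114.1 s -0.132 tool-y vs arm -0.081
```

>>> jog_arm:
  series:
    - {"dx": 0,"dy": -0.0125,"dz": -0.0025,"yaw": 0.08}
    - {"dx": 0,"dy": -0.012,"dz": -0.001,"yaw": 0.08}

```text
time: 12.25
tcp_pos: [458.6, 39.4, 109.6]
orientation: [0.05, 0.998, 0.005, 0.034]
ft_force: [4.6, -14.4, 0.2]
grip_width: 28.1
```

```bash
cat >> h.py <<'E'
def tan():
    lev(); s=env.get_state(); d=np.array(s['tcp_pos'])[:2]-P; d/=np.hypot(*d); f=np.array(s['ft_force'])[:2]
    print('TANG push',round(float(-(f@np.array([d[1],-d[0]]))),1),'radial',round(float(f@d),1))
E
python3 -c "
from h import *
tan()"
```

```text
t 12.25 tcp [458.6  39.4 109.6] yang -1.564 F [  4.6 -14.4   0.2] F_tool [ 4.4 14.3  1.5] w 28.077177338771012
r 113.8 s 0.04 tool-y vs arm -0.078
TANG push 14.7 radial -3.4
```

>>> jog_arm:
  series:
    - {"dx": 0,"dy": -0.006,"dz": 0,"yaw": 0.03}

```text
time: 12.35
tcp_pos: [458.4, 42.8, 109.3]
orientation: [0.052, 0.998, -0.011, 0.035]
ft_force: [2.1, -12.8, 10.8]
grip_width: 28.2
```

```bash
python3 -c "
from h import *
tan()"
```

```text
t 12.35 tcp [458.4  42.8 109.3] yang -1.596 F [  2.1 -12.8  10.8] F_tool [ 3.1 13.8 -9.3] w 28.23865196068195
r 113.8 s 0.07 tool-y vs arm -0.08
TANG push 12.9 radial -1.4
```

>>> jog_arm:
  series:
    - {"dx": 0,"dy": -0.008,"dz": -0.0015,"yaw": 0.04}

```text
time: 12.45
tcp_pos: [458.4, 47.7, 109.8]
orientation: [0.054, 0.997, -0.032, 0.036]
ft_force: [7.2, -12.4, -13.6]
grip_width: 28.7
```

```bash
python3 -c "
from h import *
tan()"
```

```text
t 12.45 tcp [458.4  47.7 109.8] yang -1.639 F [  7.2 -12.4 -13.6] F_tool [ 6.9 10.4 15.3] w 28.65987911095671
r 113.6 s 0.113 tool-y vs arm -0.079
TANG push 12.4 radial -7.1
```

>>> jog_arm:
  series:
    - {"dx": 0,"dy": -0.007,"dz": 0.0003,"yaw": 0.04}

```text
time: 12.55
tcp_pos: [458.8, 51.4, 109.2]
orientation: [0.055, 0.996, -0.053, 0.036]
ft_force: [1.1, -15.5, 15.9]
grip_width: 28.4
```

```bash
python3 -c "
from h import *
tan()"
```

```text
t 12.55 tcp [458.8  51.4 109.2] yang -1.681 F [  1.1 -15.5  15.9] F_tool [  3.9  16.9 -13.9] w 28.360598822761684
r 113.2 s 0.146 tool-y vs arm -0.089
TANG push 15.5 radial -1.5
```

>>> jog_arm:
  series:
    - {"dx": 0,"dy": -0.006,"dz": -0.0005,"yaw": 0.03}
    - {"dx": 0,"dy": -0.0055,"dz": -0.0001,"yaw": 0.03}

```text
time: 12.75
tcp_pos: [459.5, 55.3, 109.4]
orientation: [0.059, 0.994, -0.085, 0.038]
ft_force: [1.5, -15.3, 5.7]
grip_width: 28.2
```

```bash
python3 -c "
from h import *
tan()"
```

```text
t 12.75 tcp [459.5  55.3 109.4] yang -1.747 F [  1.5 -15.3   5.7] F_tool [ 4.5 15.3 -3.7] w 28.229694409927625
r 112.7 s 0.181 tool-y vs arm -0.12
TANG push 15.2 radial -2.3
```

>>> jog_arm:
  series:
    - {"dx": 0,"dy": 0.002,"dz": 0,"yaw": 0}
    - {"dx": 0,"dy": 0,"dz": 0,"yaw": 0}
    - {"dx": 0,"dy": 0,"dz": 0,"yaw": 0}
    - {"dx": 0,"dy": 0,"dz": 0,"yaw": 0}
    - {"dx": 0,"dy": 0,"dz": 0,"yaw": 0}
  claw: 0.3

```text
time: 13.25
tcp_pos: [455.1, 55.0, 108.4]
orientation: [0.061, 0.994, -0.082, 0.034]
ft_force: [-0.0, -0.0, -0.3]
grip_width: 60.7
```

```bash
python3 -c "
from h import *
tan(); s,M=st(); print(M.round(3), M.T@[0,0,.03])"
```

```text
t 13.25 tcp [455.1  55.  108.4] yang -1.741 F [-0.  -0.  -0.3] F_tool [-0.1 -0.   0.3] w 60.6733565228306
r 117.1 s 0.176 tool-y vs arm -0.119
TANG push 0.0 radial 0.0
t 13.25 tcp [455.1  55.  108.4] yang -1.741 F [-0.  -0.  -0.3] F_tool [-0.1 -0.   0.3] w 60.6733565228306
[[ 0.984 -0.168  0.058]
 [-0.159 -0.979 -0.127]
 [ 0.078  0.115 -0.99 ]] [ 0.00235198  0.00345752 -0.02970713]
```

>>> jog_arm:
  series:
    - {"dx": 0.0015,"dy": 0.0023,"dz": -0.02,"yaw": 0}
    - {"dx": 0.0023,"dy": 0.0035,"dz": -0.03,"yaw": 0}
    - {"dx": 0.0023,"dy": 0.0035,"dz": -0.03,"yaw": 0}
    - {"dx": 0,"dy": 0.003,"dz": -0.03,"yaw": 0}
    - {"dx": -0.02,"dy": 0,"dz": -0.02,"yaw": 0}
    - {"dx": 0,"dy": 0,"dz": 0,"yaw": 0}

```text
time: 13.85
tcp_pos: [429.6, 63.4, 240.9]
orientation: [0.061, 0.994, -0.081, 0.032]
ft_force: [0.7, 1.8, -0.6]
grip_width: 60.6
```

Run:
```python
from h import *
s,M=st()
im=env.read_camera("wrist"); cv2.imwrite("pics/w3.png",im[:,:,::-1])
spots("wrist",["knob","pivot","flange"])
im=env.read_camera("scene"); cv2.imwrite("pics/s2.png",cv2.resize(im[130:290,200:360,::-1],None,fx=3.5,fy=3.5,interpolation=3))
spots("scene",["knob","pivot","flange","mix_cup","thinner","paint_tin"])
```

```text
t 13.85 tcp [429.6  63.4 240.9] yang -1.737 F [ 0.7  1.8 -0.6] F_tool [ 0.4 -1.9  0.5] w 60.6436056322381
wrist knob [([457.6, 51.9, 128.6], 0.92)]
wrist pivot [([569.7, 46.3, 128.4], 0.69)]
wrist flange [([647.9, 60.5, 36.1], 0.72)]
scene knob [([452.5, 52.5, 125.2], 0.91)]
scene pivot [([573.3, 47.4, 131.4], 0.93)]
scene flange [([647.4, 54.8, 38.5], 0.77)]
scene mix_cup [([658.1, -385.2, -2.7], 0.64)]
scene thinner [([477.0, -375.0, 2.3], 0.86)]
scene paint_tin [([536.3, 369.8, 1.4], 0.61)]
```

View pics/w3.png

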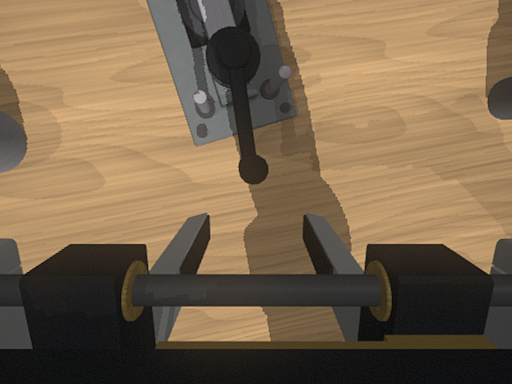

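View pics/s2.png

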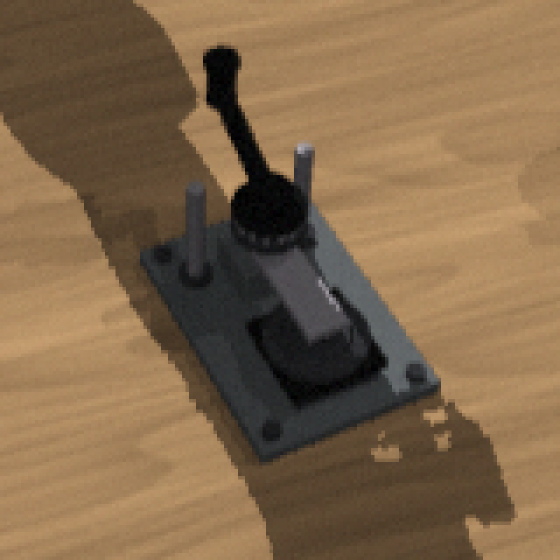

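The lever is free, with the knob at (253,168) in the wrist view and clear of the gripper. In the scene crop the hub sits on the serrations at the same height as before, at about (268,215). The bystanders are where they were, so I'll hand in.

```bash
python3 -c "
from h import *
st(); print(env.hand_in())"
```

```text
t 14.4 tcp [430.4  62.1 238.9] yang -1.739 F [-0.3  0.5 -0. ] F_tool [-0.4 -0.4 -0. ] w 60.982051465160666
the job is handed in; nothing more can be done
None
```

I clamped the flange in three strokes and handed the job in at 14.4 s. There is no verdict back, so success is my own reading of the checks below.

- **Strokes:** I turned the lever clockwise to the end post twice. Each time I eased the push, lifted the lever about 12–14 mm, swung it back (3 teeth, then 2) and let it drop in again.
- **Tightening:** The push at the knob rose from about 9.5 N on the free thread to about 15.3 N, and I stopped there. By the task's figures that is roughly 130–170 N of press; the rotation since contact, whose start I could not pin down, allows up to about 172 N.
- **Release:** I let go of the knob and raised the arm clear; the wrist force read about zero.

**Last checks:**
- **Lever:** it looks seated, with the knob at about 125–129 mm against 130 mm when seated.
- **Flange and bystanders:** the flange and the cup, bottle and tin are within about 5 mm of where they were first seen.

**What disagreed:**
- **Force readings:** single readings during the last stroke scattered between 12.4 and 15.5 N, because vertical grip forces disturbed them. The press is therefore an estimate, not a measurement.
- **Gripper:** its opening read about 28 mm on the 23 mm knob, and the tool tilted about 0.14 rad over the strokes. Neither seems to have affected the result.

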